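# Find the rocking hinge cover and press it home

### The arm

A 6-joint arm with a two-finger parallel gripper is mounted at the origin on the work surface. World frame = base frame: x ahead of the robot, y to its left, z up, the work surface at z = 0. Lengths are in m, angles in degrees, forces in N, time in s.
With the tool pointing down it reaches from about 0.35 to 0.725 m from the base axis. Payload 6 kg.
Tool frame: the origin (TCP) lies between the finger pads; the fingertips stand 14 mm ahead of it and the grasp point (between the pads) lies 5 mm behind it (r.finger_overhang is the distance from the TCP to the fingertips, in m); z points along the fingers, y is the line along which they close (so a half turn about z gives the same grasp; the last joint's range is limited). The gripper opens to 85 mm and grips with 20 to 120 N. Pads are 22 mm wide; open, the fingers measure 114 mm over their backs; the gripper's body (76 mm by 85 mm) begins 54 mm behind the grasp point. The pads swing forward as they close: fully open they stand 13 mm farther back than shut.
Start: joints at [89.88, 2.303, 4.859, 0, -92.561, -19.12], TCP at [0.198, 0.566, 0.245] pointing down, gripper open.
Joint ranges: [-146.85, 146.85], [-73.84, 115.35], [-62.03, 85.46], [-188.31, 113.3], [-161.28, -10.13], [-171.36, 171.36]. Speed limits (degrees/s): [147.25, 147.25, 172.46, 180, 180, 180].

### API

Orientations are given as a 3x3 rotation matrix whose columns are the frame's x, y, z axes.
In Python, from rig import telemetry, cams, r, search_frame, outline_of gives the robot as it stands.
- The arm moves only by the tool drive_tool, never from a script. Its argument "series" is a list of rows, each a list of 3 entries, a list of its own where there are three numbers: the finger opening in cm, from 0 to 8.54, then the shift along the tool's x, y, z in cm, then the turn, a rotation vector about the tool's x, y, z in degrees. In form: [[claw, [x, y, z], [rx, ry, rz]], ...]. A call has 1 to 10 rows; each row shifts and turns the commanded pose from where the row before left it, along the tool's axes as they then stand; what a row does not reach is not made up. A row lasts 1/8 s, in which the tool goes at most 62.5 mm and 10.7 degrees, less where a joint would pass 70% of its speed; a pose out of reach is approached as far as the arm can. A call is refused whole if a number of a shift passes 6.25 or a number of a turn 10.7, either way. A call with a gripper value outside its range is refused whole. The fingers move at their own pace and stop on an object; the grip force is fixed at half the most. Time passes only in rows, so rows that do not move let the fingers close. It gives the time, the measured TCP pose, the force, the opening and the grip force at its end, in the units of the state.
- telemetry.sense(): the state, without advancing time (a new reading comes with each control period).
- cams.read_camera(name): name is "side" or "top" or "wrist"; returns a dict with "color" (480x640x3 uint8, red, green, blue), "range_z" (480x640 float32, m along the optical axis (not along the pixel's ray), 0 where there is no reading), "K" (3x3 intrinsics, pixels), "world_from_camera" (4x4, takes a point from camera to world coordinates). Camera axes: x right, y up, looking along -z (the intrinsics and any distortion apply to the point x, -y, -z); pixel columns grow to the right and rows downward; lengths in m; the calibration is good to about 2 mm. The wrist camera is an equidistant fisheye: a pixel r from the principal point sees the ray r / f radians off the axis. A picture is of the moment at which its call begins.
- r.hand_in(): hands the job in; it is judged then, once.
Trained networks look in the newest picture that a camera, given by its name, has taken for a name from the list of things; names that differ only in an ending like _2 or _b are one class to them, and where a whole thing is asked for, a point or a joint stands for the part that bears it (a point fixed in the world has none). Each returns a list of dicts, best first, with "p" (0 to 1); they miss things now and then, are a little off and sometimes report something else, mostly with a low value. They report only what shows in the picture. A call takes as long as a camera call.
- search_frame(camera, label): "centre" ([x, y, z] in m, in world coordinates, good to about 4 mm: the middle of the surface that is visible of it).
- outline_of(camera, label): "mask" (480x640 bool, what is visible of it).
The state is a dict: "time": time; "joint_positions": joint angles; "qd": joint speeds; "tau": joint torques, N m; "tool_pos": TCP position; "orientation": TCP orientation; "wrist_force": force on the tool from outside, world axes, zero at the start; "moment": the same for the moment, N m; "opening": finger opening in m; "gripper_force": force on a finger pad.
Only numpy, scipy, OpenCV 4.12 (cv2) and the standard library are available. Lean on these libraries where they do the work, as an engineer would, in place of code of your own. Each camera call takes 0.05 s, during which the arm holds its last target. There are 200 camera calls.

### The job

One of the four white hinge covers on the safe door is not clipped home: press lightly near one end of the covers, one after another, until you find the one that rocks. Then press that one down in its middle, firmly but without hammering, until it is fully home and level. Use only the fingertips, grip and lift nothing, leave the other things where they are, and finish clear of everything.

Things in the scene. Friction and masses are not known exactly. Their poses are not given: they have to be found in the camera images.
- cover_a: One of four identical white plastic hinge covers in steel frames on the safe door: a box with rounded edges, 44 mm along its own x, 84 mm along its own y, 20 mm tall. Origin at the centre of its underside; the middle of its flat top is 20 mm up its own z. Tops are 69 to 75 mm above the cart, 10 to 16 mm above the frames, each by chance: height does not tell which is loose.
- cover_b: Identical hinge cover, same size and origin as cover_a. Three of the four are home and as hard as the door: come down slowly (10 to 20 mm/s) and press lightly, 5 N tells enough. The loose one, which may be any of the four, stands 4 to 5 mm above its seat and is level at rest. Covers cannot be pulled out.
- cover_c: Identical hinge cover, same size and origin as cover_a. How the loose one feels: pressed 30 mm from its middle along its own y, that end sinks about 3 mm with 2 to 3 N, as the cover tilts about 0.1 rad about its own x. Let go, it springs back level. Pressing an end with less than 30 N does not seat it.
- cover_d: Identical hinge cover, same size and origin as cover_a. Seating the loose one: pressed within about 8 mm of its middle it resists with about 9 N, then slides straight down 4 to 5 mm to a hard stop and stays there; 15 N is ample.
- door: Grey steel safe door lying flat on the cart, fixed: 250 mm along its own x, 340 mm along its own y, 45 mm thick, origin at the centre of its underside on the cart top. It carries four steel frames, 96 mm (y) x 56 mm (x) outside, 4 mm thick, 14 mm high, round the covers, centred 55 mm either way along x and 65.5 mm along y; the covers' long sides run along y.
- ferrule: Bystander: loose copper ring, 20 mm across and 20 mm tall, standing on the door near the middle of the four frames; origin at its underside.
- thumb_turn: Bystander: loose chrome thumb turn, 28 mm disc with a 34 mm wide wing on a stem, 30 mm tall, standing on the door near one end; origin at its underside.
- spring_housing: Bystander: loose grey steel bolt spring housing, 50 x 90 x 32 mm with a round nose at +y, on the cart to the robot's right; origin at its underside.
- screwdriver: Bystander: screwdriver lying on the cart to the robot's left.
- bolt: Bystander: loose steel bolt, 22 mm across, 55 mm tall, standing on the cart to the robot's right; origin at its underside.
- cup: Bystander: open tin cup, 72 mm across, 75 mm tall, under the funnel on the funnel stand; origin at its underside.
- funnel_stand: Fixed stand to the robot's left, 130 mm square foot, 202 mm tall post, holding a 110 mm stainless funnel over the cup; origin at the centre of its underside.

How it is judged (in metres and radians):
On the way, in this order (a step that is already met when the one before it is completed fails the run):
1. the loose cover has been rocked: pressed near its end, it tilts by more than 0.06 rad (angle between any of cover_a, cover_b, cover_c, cover_d's own z axis and vertical above 0.06 rad), for 0.1 s.
2. the loose cover has gone down home and lies level (distance of any of cover_a, cover_b, cover_c, cover_d from where it was at the start of the episode above 0.003 m and angle between each of cover_a, cover_b, cover_c, cover_d's own z axis and vertical below 0.03 rad), for 0.2 s.
At the end, for the whole second after the job is handed in: The cover that rocked has gone down more than 3 mm into its seat, all four covers are level within 0.03 rad and at rest, and every bystander is within 12 mm of where it stood (all of step 2 and linear speed of each of cover_a, cover_b, cover_c, cover_d below 0.01 m/s and distance of each of ferrule, thumb_turn, spring_housing, screwdriver, bolt, cup from where it was at the start of the episode below 0.012 m); the robot touches nothing.
It fails at once if a bystander is pushed, lifted or carried more than 12 mm (distance of any of ferrule, thumb_turn, spring_housing, screwdriver, bolt, cup from where it was at the start of the episode above 0.012 m).
It fails at once if a cover is hammered or squeezed: more than 70 N from the robot (contact force between any of the arm, the fingers and cover_a above 70 N or contact force between any of the arm, the fingers and cover_b above 70 N or contact force between any of the arm, the fingers and cover_c above 70 N or contact force between any of the arm, the fingers and cover_d above 70 N).
It also fails if it takes over 58 s, if anything falls off the work surface, if the arm or the gripper's body presses on something with over 40 N, if the wrist force passes 120 N, or if a joint passes its speed limit or range.

## Working session

There is one attempt and no reset: what is moved stays moved. The work goes in short steps, Python scripts to look and compute and a tool call to move; the robot and the scene stay as the last step left them, time stands still between calls to the robot, and variables do not carry over. Pictures are saved under pics/ and viewed, at most 10 in all, crops included, and the job is handed in when it is done.

Besides the shell and the picture viewer there is one more tool, called after "Call:" by a JSON object that holds its "name" and its "arguments". drive_tool: Moves the arm, as the interface text tells. Its arguments: {"type":"object","properties":{"series":{"type":"array"}},"required":["series"]}

```bash
ls; mkdir -p pics; python3 - <<'E'
from rig import *
import cv2,numpy as np
s=telemetry.sense();print(s)
for c in("top",):
    d=cams.read_camera(c);cv2.imwrite(f"pics/{c}1.png",d["color"][:,:,::-1]);print(d["K"],d["world_from_camera"])
    for n in("cover_a","door","ferrule","thumb_turn","spring_housing","screwdriver","bolt","cup","funnel_stand"):
        print(c,n,[(np.round(q["centre"],4),round(q["p"],2)) for q in search_frame(c,n)])
E
```

```text
pics
{'time': 0.0, 'joint_positions': array([ 8.98792339e+01,  2.33856885e+00,  4.80072269e+00, -2.55932528e-02,
       -9.25607754e+01, -1.91217040e+01]), 'qd': array([0.06010016, 0.03562338, 0.0206666 , 0.03829412, 0.03622047,
       0.00588406]), 'tau': array([ 2.33368746e-04, -3.68203640e+01,  3.47407901e+01,  6.93191484e+00,
       -5.44934810e-03, -7.99261414e-06]), 'tool_pos': array([0.19754538, 0.56622444, 0.24426763]), 'orientation': array([[ 9.44138823e-01, -3.29547690e-01, -4.49867496e-04],
       [-3.29547966e-01, -9.44137267e-01, -1.72032975e-03],
       [ 1.42194028e-04,  1.77248303e-03, -9.99998419e-01]]), 'wrist_force': array([ 0.69606241, -1.23375439, -0.9998102 ]), 'moment': array([-0.02586963,  0.0155368 ,  0.03458654]), 'gripper_force': 0.0, 'opening': 0.0853763163592988}
[[564.69099311   0.         317.51105193]
 [  0.         564.69099311 241.5926734 ]
 [  0.           0.           1.        ]] [[-0.00766686  0.9923872  -0.12291809  0.32726026]
 [-0.99995053 -0.00838755 -0.00534678  0.00272891]
 [-0.00633705  0.12287102  0.99240242  1.43529435]
 [ 0.          0.          0.          1.        ]]
top cover_a [(array([ 0.474 , -0.1205,  0.076 ]), 0.81), (array([0.5829, 0.0151, 0.0729]), 0.72), (array([0.5524, 0.4021, 0.0461]), 0.6)]
top door [(array([ 0.53  , -0.0526,  0.0455]), 0.96)]
top ferrule [(array([ 0.5214, -0.0326,  0.0662]), 0.51)]
top thumb_turn [(array([0.474 , 0.0902, 0.0441]), 0.62)]
top spring_housing [(array([ 0.5153, -0.4226,  0.03  ]), 0.85)]
top screwdriver [(array([0.3056, 0.4115, 0.018 ]), 0.76)]
top bolt [(array([ 0.5147, -0.4216,  0.0288]), 0.44)]
top cup [(array([0.5502, 0.4027, 0.0459]), 0.6), (array([ 0.5817, -0.1133,  0.073 ]), 0.23)]
top funnel_stand [(array([0.5559, 0.4143, 0.1528]), 0.86)]
```

View pics/top1.png

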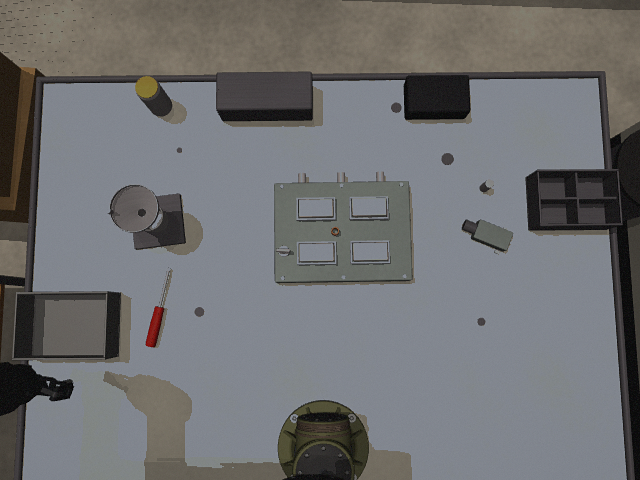

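```bash
cat > h.py <<'E'
from rig import *
import cv2,numpy as np
def cloud(d):
    K=d["K"];z=d["range_z"];v,u=np.mgrid[:480,:640]
    P=np.stack([(u-K[0,2])/K[0,0]*z,-(v-K[1,2])/K[1,1]*z,-z,np.ones_like(z)],-1)
    return (P@d["world_from_camera"].T)[...,:3]
E
python3 - <<'E'
from h import *
d=cams.read_camera("top");P=cloud(d)
c=d["color"].astype(int)
m=(P[...,2]>.064)&(P[...,2]<.085)&(P[...,0]>.38)&(P[...,0]<.7)&(abs(P[...,1]+.05)<.2)&(d["range_z"]>0)
n,l,st,_=cv2.connectedComponentsWithStats(m.astype(np.uint8))
for i in range(1,n):
    if st[i,4]<20: continue
    q=P[l==i];r=cv2.minAreaRect(q[:,:2].astype(np.float32)*1000)
    print(st[i],np.round(r[0],1),np.round(r[1],1),round(r[2],2),np.median(q[:,2]).round(4))
E
```

```text
[299 199  34  18 584] [580.9  14.5] [81.4 43.9] 89.57 0.0696
[352 198  36  19 618] [ 580.9 -118.3] [87.1 44.7] 89.47 0.0735
[297 242  37  20 642] [472.1  15.9] [46.6 88.5] 2.46 0.0721
[353 242  35  19 636] [ 472.1 -117.1] [44.5 83.9] 0.63 0.0728
[276 248  14   4  47] [477.6  95. ] [ 8.8 31.5] 0.07 0.0742
```

Top view: door at about (342,232), covers at (317,208), (370,207), (317,253) and (371,252). The ferrule is at (336,232) and the thumb turn at (284,251), to the left of the near-left cover. The path is open, so I'll turn the tool and close the fingers first.

Call:
{"name": "drive_tool", "arguments": {"series": [[0, [0, 0, -0.3], [0, 0, 10.1]], [0, [0, 0, -0.3], [0, 0, 10.1]], [0, [0, 0, -0.3], [0, 0, 10.1]], [0, [0, 0, -0.3], [0, 0, 10.1]], [0, [0, 0, -0.3], [0, 0, 10.1]], [0, [0, 0, 0], [0, 0, 10.1]], [0, [0, 0, 0], [0, 0, 10.1]]]}}

```text
time: 1.42
tool_pos: [0.1977, 0.5665, 0.2603]
orientation: [[-0.005, -1.0, -0.0], [-1.0, 0.005, 0.0], [-0.0, 0.0, -1.0]]
wrist_force: [0.5, 0.2, -1.5]
opening: 0.0001
gripper_force: 0.0
```

```bash
python3 -c "
from h import *
s=telemetry.sense();print(s['time'],s['tool_pos'],s['orientation'].round(3),s['opening'],s['wrist_force'],s['joint_positions'].round(1),r.finger_overhang)"
```

```text
1.425 [0.19767376 0.56649434 0.26031081] [[-0.005 -1.    -0.   ]
 [-1.     0.005  0.   ]
 [-0.     0.    -1.   ]] 7.486260778133604e-05 [ 0.45433613  0.15159029 -1.50978186] [ 89.9   2.4   6.6  -0.  -94.1 -90.2] 0.014
```

Call:
{"name": "drive_tool", "arguments": {"series": [[0, [2, -0.9, 0], [0, 0, 0]], [0, [4, -1.9, 0], [0, 0, 0]], [0, [4, -1.9, 0], [0, 0, 0]], [0, [4, -1.9, 0], [0, 0, 0]], [0, [4, -1.9, 0], [0, 0, 0]], [0, [4, -1.9, 0], [0, 0, 0]], [0, [4, -1.9, 0], [0, 0, 0]], [0, [4, -1.9, 0], [0, 0, 0]], [0, [4, -1.9, 0], [0, 0, 0]], [0, [4, -1.9, 0], [0, 0, 0]]]}}

```text
time: 2.68
tool_pos: [0.3784, 0.1853, 0.2606]
orientation: [[0.001, -1.0, 0.001], [-1.0, -0.001, 0.001], [-0.001, -0.001, -1.0]]
wrist_force: [0.7, 0.1, -0.5]
opening: 0.0003
gripper_force: 0.0
```

Call:
{"name": "drive_tool", "arguments": {"series": [[0, [4, -1.9, 1], [0, 0, 0]], [0, [4, -1.9, 2], [0, 0, 0]], [0, [4, -1.9, 3], [0, 0, 0]], [0, [4, -1.8, 3], [0, 0, 0]], [0, [2.3, -1.1, 2], [0, 0, 0]], [0, [0, 0, 1], [0, 0, 0]], [0, [0, 0, 0], [0, 0, 0]]]}}

```text
time: 3.55
tool_pos: [0.4639, 0.0039, 0.14]
orientation: [[0.001, -1.0, -0.001], [-1.0, -0.001, -0.0], [0.0, 0.001, -1.0]]
wrist_force: [-0.0, 0.5, -0.6]
opening: 0.0003
gripper_force: 0.0
```

Call:
{"name": "drive_tool", "arguments": {"series": [[0, [1, -0.4, 1.5], [0, 0, 0]], [0, [1.1, -0.4, 1.5], [0, 0, 0]], [0, [0, 0, 0.4], [0, 0, 0]], [0, [0, 0, 0], [0, 0, 0]]]}}

```text
time: 4.05
tool_pos: [0.4721, -0.0174, 0.106]
orientation: [[0.001, -1.0, -0.001], [-1.0, -0.001, -0.0], [0.0, 0.001, -1.0]]
wrist_force: [-0.4, -0.6, 0.5]
opening: -0.0002
gripper_force: 0.0
```

```bash
python3 - <<'E'
from h import *
a=cams.read_camera("side");b=cams.read_camera("wrist")
cv2.imwrite("pics/s2.png",a["color"][:,:,::-1]);cv2.imwrite("pics/w2.png",b["color"][:,:,::-1])
E
```

```text
(no output)
```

View pics/s2.png

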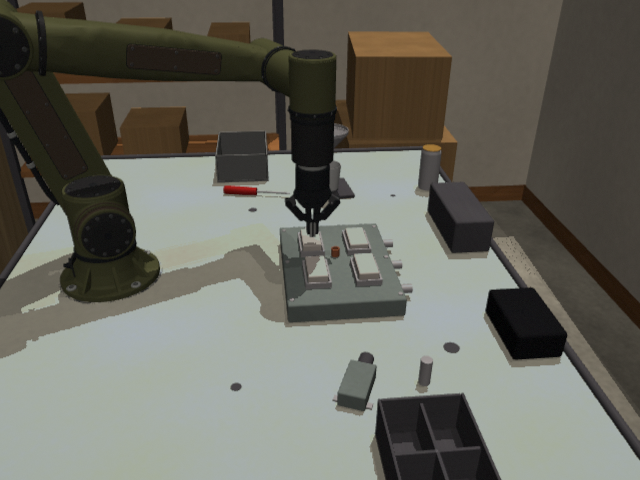

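View pics/w2.png

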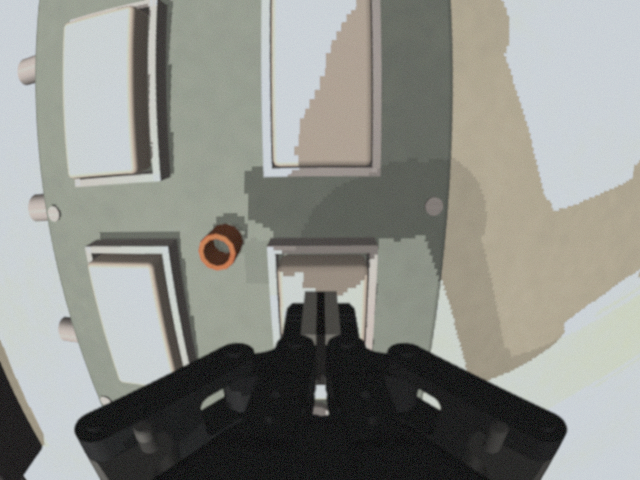

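The side view shows the closed fingertips at (313,232) over the near-left cover. The wrist view shows them centred across that cover at (320,300), with the ferrule clear at (220,247). I'll descend slowly.

Call:
{"name": "drive_tool", "arguments": {"series": [[0, [0, 0, 0.25], [0, 0, 0]], [0, [0, 0, 0.25], [0, 0, 0]], [0, [0, 0, 0.2], [0, 0, 0]], [0, [0, 0, 0.2], [0, 0, 0]], [0, [0, 0, 0.2], [0, 0, 0]], [0, [0, 0, 0.2], [0, 0, 0]], [0, [0, 0, 0], [0, 0, 0]]]}}

```text
time: 5.03
tool_pos: [0.4722, -0.0173, 0.0931]
orientation: [[0.001, -1.0, -0.0], [-1.0, -0.001, -0.0], [0.0, 0.0, -1.0]]
wrist_force: [0.0, -0.2, 0.6]
opening: -0.0004
gripper_force: 0.0
```

Call:
{"name": "drive_tool", "arguments": {"series": [[0, [0, 0, 0.15], [0, 0, 0]], [0, [0, 0, 0.15], [0, 0, 0]], [0, [0, 0, 0.15], [0, 0, 0]], [0, [0, 0, 0.1], [0, 0, 0]], [0, [0, 0, 0], [0, 0, 0]]]}}

```text
time: 5.65
tool_pos: [0.4723, -0.0173, 0.0877]
orientation: [[0.001, -1.0, -0.0], [-1.0, -0.001, -0.0], [0.0, 0.0, -1.0]]
wrist_force: [0.1, -0.1, -0.3]
opening: 0.0004
gripper_force: 0.0
```

Call:
{"name": "drive_tool", "arguments": {"series": [[0, [0, 0, 0.1], [0, 0, 0]], [0, [0, 0, 0.1], [0, 0, 0]], [0, [0, 0, 0], [0, 0, 0]]]}}

```text
time: 6.02
tool_pos: [0.4724, -0.0174, 0.086]
orientation: [[0.001, -1.0, 0.0], [-1.0, -0.001, -0.0], [0.0, -0.0, -1.0]]
wrist_force: [-0.5, -0.7, 1.3]
opening: -0.0
gripper_force: 0.6
```

Call:
{"name": "drive_tool", "arguments": {"series": [[0, [0, 0, 0.1], [0, 0, 0]], [0, [0, 0, 0], [0, 0, 0]]]}}

```text
time: 6.28
tool_pos: [0.4725, -0.0177, 0.0853]
orientation: [[0.001, -1.0, 0.0], [-1.0, -0.001, -0.001], [0.001, -0.0, -1.0]]
wrist_force: [-0.4, -3.2, 4.0]
opening: -0.0001
gripper_force: 2.0
```

Call:
{"name": "drive_tool", "arguments": {"series": [[0, [0, 0, 0.05], [0, 0, 0]], [0, [0, 0, 0], [0, 0, 0]]]}}

```text
time: 6.52
tool_pos: [0.4725, -0.0178, 0.0849]
orientation: [[0.001, -1.0, 0.001], [-1.0, -0.001, -0.001], [0.001, -0.001, -1.0]]
wrist_force: [-0.3, -4.0, 4.3]
opening: 0.0003
gripper_force: 2.7
```

Call:
{"name": "drive_tool", "arguments": {"series": [[0, [0, 0, 0.1], [0, 0, 0]], [0, [0, 0, 0], [0, 0, 0]]]}}

```text
time: 6.78
tool_pos: [0.4726, -0.0181, 0.0842]
orientation: [[0.001, -1.0, 0.001], [-1.0, -0.001, -0.002], [0.002, -0.001, -1.0]]
wrist_force: [-0.6, -5.5, 6.3]
opening: -0.0002
gripper_force: 3.4
```

Call:
{"name": "drive_tool", "arguments": {"series": [[0, [0, 0, 0.05], [0, 0, 0]], [0, [0, 0, 0], [0, 0, 0]]]}}

```text
time: 7.02
tool_pos: [0.4726, -0.0183, 0.0839]
orientation: [[0.001, -1.0, 0.001], [-1.0, -0.001, -0.002], [0.002, -0.001, -1.0]]
wrist_force: [-0.9, -5.7, 6.9]
opening: 0.0002
gripper_force: 3.8
```

```bash
python3 - <<'E'
from h import *
d=cams.read_camera("side");P=cloud(d);im=d["color"][:,:,::-1]
cv2.imwrite("pics/s3.png",cv2.resize(im[200:320,250:420],None,fx=4,fy=4,interpolation=cv2.INTER_CUBIC))
t=cams.read_camera("top");Q=cloud(t)
for n,X in(("side",P),("top",Q)):
  for nm,cx,cy in(("C",.472,.016),("A",.581,.0145),("B",.581,-.118),("D",.472,-.117)):
    print(n,nm,end=" ")
    for yy in np.arange(-.036,.037,.012):
        m=(abs(X[...,0]-cx)<.016)&(abs(X[...,1]-cy-yy)<.006)&(X[...,2]>.055)&(X[...,2]<.082)
        print(int(m.sum()),round(float(np.median(X[...,2][m]))*1000,1) if m.any() else None,end="; ")
    print()
E
```

```text
side C 34 69.8; 9 70.5; 3 73.4; 7 73.9; 4 74.4; 2 75.7; 1 72.1; 
side A 50 69.9; 34 70.0; 33 69.8; 33 70.1; 29 70.0; 33 70.0; 20 69.9; 
side B 72 73.3; 42 74.5; 43 74.1; 48 74.1; 33 74.0; 40 74.3; 30 74.3; 
side D 46 73.2; 43 73.4; 42 73.6; 44 73.6; 45 73.8; 39 73.6; 20 73.0; 
top C 0 None; 0 None; 0 None; 0 None; 0 None; 0 None; 0 None; 
top A 0 None; 0 None; 7 71.2; 19 70.1; 33 68.6; 62 70.5; 65 69.8; 
top B 56 73.2; 63 74.0; 61 74.4; 62 73.8; 61 74.9; 63 73.5; 56 74.0; 
top D 63 73.3; 65 73.9; 65 73.4; 64 73.3; 64 73.2; 65 73.0; 61 73.0;
```

View pics/s3.png

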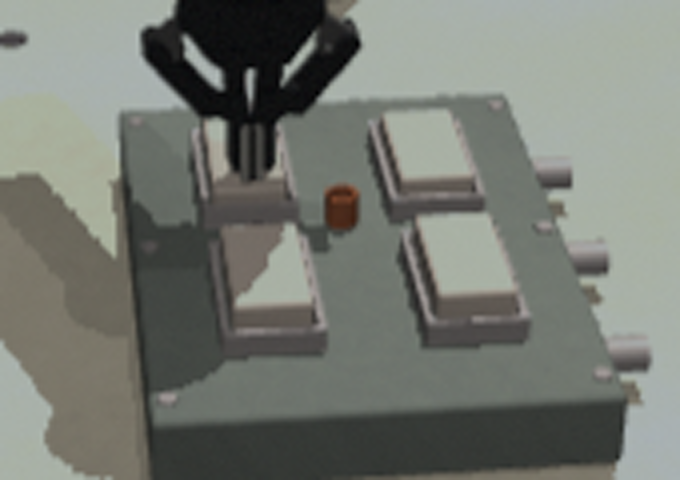

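The crop shows the fingertips at (250,165) on the near-left cover. In depth that cover slopes from 69.8 mm at the pressed end to 75.7 mm at the far end, while the others are flat, so it rocks. I'll press slightly more, then lift and go to its middle.

Call:
{"name": "drive_tool", "arguments": {"series": [[0, [0, 0, 0.05], [0, 0, 0]], [0, [0, 0, 0], [0, 0, 0]], [0, [0, 0, 0], [0, 0, 0]]]}}

```text
time: 7.5
tool_pos: [0.4726, -0.0185, 0.0835]
orientation: [[0.001, -1.0, 0.001], [-1.0, -0.001, -0.003], [0.003, -0.001, -1.0]]
wrist_force: [-1.7, -7.4, 7.7]
opening: -0.0001
gripper_force: 4.3
```

```bash
python3 - <<'E'
from h import *
d=cams.read_camera("side");X=cloud(d)
m=(abs(X[...,0]-.472)<.019)&(X[...,1]<.06)&(X[...,1]>-.024)&(X[...,2]>.066)&(X[...,2]<.079)
m&=d["color"].min(-1)>70
q=X[m];print(len(q),np.polyfit(q[:,1],q[:,2],1))
print(np.round(q[np.argsort(q[:,1])][::5],4).tolist())
E
```

```text
67 [0.09878619 0.07147325]
[[0.4838, -0.0238, 0.0669], [0.4886, -0.0226, 0.0686], [0.4867, -0.0181, 0.0688], [0.4539, -0.0168, 0.067], [0.4564, -0.0154, 0.0715], [0.4896, -0.0119, 0.0705], [0.457, -0.0082, 0.07], [0.4597, -0.003, 0.0723], [0.4604, 0.0054, 0.0703], [0.4561, 0.0116, 0.0724], [0.4565, 0.0164, 0.0752], [0.4572, 0.0252, 0.073], [0.4599, 0.0292, 0.0762], [0.458, 0.0361, 0.0752]]
```

The tilt is about 0.099 rad, so the cover has rocked.

Call:
{"name": "drive_tool", "arguments": {"series": [[0, [0, 0, -0.3], [0, 0, 0]], [0, [0, 0, -0.5], [0, 0, 0]], [0, [0, 0, -0.5], [0, 0, 0]], [0, [-1.1, 0, 0], [0, 0, 0]], [0, [-1.2, 0, 0], [0, 0, 0]], [0, [-1.1, 0, 0], [0, 0, 0]], [0, [0, 0, 0], [0, 0, 0]], [0, [0, 0, 0], [0, 0, 0]]]}}

```text
time: 8.55
tool_pos: [0.4722, 0.0169, 0.0952]
orientation: [[0.001, -1.0, -0.0], [-1.0, -0.001, -0.0], [0.0, 0.0, -1.0]]
wrist_force: [-0.4, -0.1, 0.8]
opening: 0.0002
gripper_force: 0.0
```

Call:
{"name": "drive_tool", "arguments": {"series": [[0, [0, 0, 0.2], [0, 0, 0]], [0, [0, 0, 0.2], [0, 0, 0]], [0, [0, 0, 0.2], [0, 0, 0]], [0, [0, 0, 0.15], [0, 0, 0]], [0, [0, 0, 0.1], [0, 0, 0]], [0, [0, 0, 0.1], [0, 0, 0]], [0, [0, 0, 0], [0, 0, 0]]]}}

```text
time: 9.43
tool_pos: [0.4724, 0.0168, 0.0865]
orientation: [[0.001, -1.0, 0.001], [-1.0, -0.001, -0.0], [0.0, -0.001, -1.0]]
wrist_force: [-2.4, 0.5, 4.3]
opening: -0.0001
gripper_force: 2.4
```

Contact is made; pressing down slowly.

Call:
{"name": "drive_tool", "arguments": {"series": [[0, [0, 0, 0.1], [0, 0, 0]], [0, [0, 0, 0.1], [0, 0, 0]], [0, [0, 0, 0], [0, 0, 0]]]}}

```text
time: 9.8
tool_pos: [0.4724, 0.0168, 0.0849]
orientation: [[0.001, -1.0, 0.001], [-1.0, -0.001, -0.0], [0.0, -0.001, -1.0]]
wrist_force: [-4.0, 0.8, 6.7]
opening: -0.0001
gripper_force: 3.7
```

Call:
{"name": "drive_tool", "arguments": {"series": [[0, [0, 0, 0.1], [0, 0, 0]], [0, [0, 0, 0.1], [0, 0, 0]], [0, [0, 0, 0], [0, 0, 0]]]}}

```text
time: 10.18
tool_pos: [0.4724, 0.0168, 0.0829]
orientation: [[0.001, -1.0, 0.001], [-1.0, -0.001, -0.0], [0.0, -0.001, -1.0]]
wrist_force: [-4.4, 0.3, 7.7]
opening: 0.0003
gripper_force: 3.7
```

Call:
{"name": "drive_tool", "arguments": {"series": [[0, [0, 0, 0.1], [0, 0, 0]], [0, [0, 0, 0.1], [0, 0, 0]], [0, [0, 0, 0], [0, 0, 0]]]}}

```text
time: 10.55
tool_pos: [0.4725, 0.0168, 0.0817]
orientation: [[0.001, -1.0, 0.001], [-1.0, -0.001, -0.0], [0.0, -0.001, -1.0]]
wrist_force: [-5.7, 1.1, 11.6]
opening: 0.0001
gripper_force: 5.8
```

Call:
{"name": "drive_tool", "arguments": {"series": [[0, [0, 0, 0.1], [0, 0, 0]], [0, [0, 0, 0], [0, 0, 0]]]}}

```text
time: 10.8
tool_pos: [0.4727, 0.0168, 0.0816]
orientation: [[0.002, -1.0, 0.002], [-1.0, -0.002, -0.0], [0.0, -0.002, -1.0]]
wrist_force: [-9.1, 2.1, 16.3]
opening: 0.0
gripper_force: 8.2
```

It has reached the hard stop at 16 N. I'll press slightly more, then lift clear.

Call:
{"name": "drive_tool", "arguments": {"series": [[0, [0, 0, 0.1], [0, 0, 0]], [0, [0, 0, 0], [0, 0, 0]], [0, [0, 0, -0.3], [0, 0, 0]], [0, [0, 0, -0.6], [0, 0, 0]], [0, [0, 0, -1.5], [0, 0, 0]], [0, [0, 0, -3], [0, 0, 0]], [0, [0, 0, -4], [0, 0, 0]], [0, [0, 0, -4], [0, 0, 0]], [0, [0, 0, -2], [0, 0, 0]], [0, [0, 0, 0], [0, 0, 0]]]}}

```text
time: 12.05
tool_pos: [0.473, 0.0168, 0.2341]
orientation: [[0.001, -1.0, 0.004], [-1.0, -0.001, 0.001], [-0.001, -0.004, -1.0]]
wrist_force: [0.3, 0.8, -0.9]
opening: -0.0001
gripper_force: 0.0
```

```bash
python3 - <<'E'
from h import *
d=cams.read_camera("side");X=cloud(d)
for nm,cx,cy in(("C",.472,.016),("A",.581,.0145),("B",.581,-.118),("D",.472,-.117)):
    m=(abs(X[...,0]-cx)<.018)&(abs(X[...,1]-cy)<.038)&(X[...,2]>.058)&(X[...,2]<.082)
    q=X[m];print(nm,len(q),np.median(q[:,2]),np.polyfit(q[:,1],q[:,2],1)[0])
for n in("ferrule","thumb_turn"):print(n,[np.round(q["centre"],3) for q in search_frame("side",n)])
E
```

```text
C 222 0.0679528751734983 -0.006463556227759636
A 230 0.07015537292678575 0.0045004553983090875
B 301 0.07427121253858782 0.0035756296682393565
D 293 0.07349592916013137 0.0028139718129646164
ferrule [array([ 0.525, -0.042,  0.058]), array([ 0.47 , -0.134,  0.073])]
thumb_turn [array([0.477, 0.093, 0.062]), array([0.466, 0.009, 0.069])]
```

The near-left cover now sits at 68 mm, about 4.5 mm lower than at the start, and is level. The others are unchanged and the arm is clear.

```bash
python3 -c "
from rig import *
print(r.hand_in())"
```

```text
the job is handed in; nothing more can be done
None
```

The loose cover was the near-left one: it rocked about 0.1 rad, then I pressed it in its middle at 16 N or slightly more, about 5 mm down to its hard stop; it reads level with the arm lifted clear, and the job is handed in (no verdict was returned).

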